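# Clamp a glued power adapter

### The job

The laptop power adapter's end cap has just been glued on. Lay the adapter flat on the wooden rest of the bench clamp, lengthwise between the open jaws, let go of it, and then squeeze the clamp's trigger again and again until the sliding jaw grips the adapter firmly against the fixed jaw. Move the jaw by the trigger only, never by pushing it; finish with the trigger let go, and leave the other things on the table where they are.

Things in the scene. Friction and masses are not known exactly. Their poses are not given: they have to be found in the camera images.
- adapter_mid (a point): Centre of the loose laptop power adapter, a black plastic brick with a grey end cap at one end and a paper label on top: 40 mm wide (its x), 84 mm long (its y), 28 mm high (its z, up), about 0.22 kg. It lies flat on the table. Either end may face either jaw.
- clamp: The bench clamp, fixed on the table on a 12 mm plywood board (130 x 370 mm); origin at table height under the rest. Its axes, 'clamp x, y' below: y along the clamp bar from the fixed to the sliding jaw, roughly away from the robot (within 0.25 rad); x to the robot's right; z up. On the near side of the fixed jaw (-y) stands its black housing (50 mm in x, 107 in y, 60 high) with the grip and trigger.
- rest (a point): Middle of the top of the wooden rest, axes as the clamp: the middle of the adapter's underside goes here. Two thin rails, 125 mm long in y, 38 mm wide over both in x (narrower than the adapter, so fingers at its long sides pass beside them), tops 40 mm above the table. The fixed jaw's rubber face lies 55 mm from this point towards -y. Both jaws are 36 mm wide and 80 to 84 mm high.
- jaw_face (a point): Middle of the rubber face of the sliding jaw (faces -y of the rest, towards the fixed jaw), 60 mm above the table. It starts 55 to 90 mm from the rest point towards +y.
- jaw: The sliding jaw: a black plastic head with a rubber face, 36 x 20 x 43 mm, on a steel ladder bar that slides through the housing under the rest. Axes as the clamp; its origin moves with it, 100 mm from its face towards -y, at table height. The robot must not touch it.
- fixed_jaw: The fixed jaw, black plastic with a rubber face, at the housing. Its origin lies on the table 40 mm under the rest point.
- jaw_travel (a joint): Travel of the sliding jaw in m: 0 wide open (face 100 mm from the rest point), growing as it closes, at most 0.11. About 7 N of friction hold it where it is left. A full squeeze of the trigger advances it about 16 mm (two 8 mm teeth). Once the jaws hold the adapter the trigger stops part-way and the jaw advances no more. A firm grip takes about 20 N at the trigger; 30 to 35 N is good.
- trigger (a joint): Angle of the trigger in rad: 0 let go, 0.26 fully squeezed (stop). A spring (2.5 N at the pad, 4 N when squeezed) brings it back when let go; it must return below about 0.03 for the ratchet to take the next teeth.
- trigger_pad (a point): Front of the grey roller-shaped finger pad (20 mm diameter, 24 mm long) at the top of the trigger. Handle and trigger stand one behind the other on the housing, leaning 35 degrees from vertical to the robot's left (clamp -x). The handle (28 x 16 mm, 110 mm long) is on the near side (clamp -y), the trigger 80 mm long; a full squeeze moves this point 18 mm that way. Own z along the trigger.
- grip_point (a point): Where to centre the fingers to squeeze: 70 mm up the leaning grip from the housing. From here the handle's back is 17 mm towards clamp -y; the trigger pad's front 35 mm towards +y when let go, 17 mm when squeezed. One finger goes behind the handle, one in front of the trigger, pointing down along the leaning grip. Axes as the clamp.
- light_bar (a point): Centre of the LED light bar (28 x 130 x 16 mm, long in clamp y), 227 mm above the table right over the grip, held by a thin bracket on the robot's right side (clamp +x). A gripper pointing straight down does not fit under it: the tool must lean with the grip, coming from the robot's left.
- disk_mid (a point): Centre of a bare 2.5 inch disk drive, flat aluminium slab 70 x 100 x 12 mm, loose on the table. Bystander.
- fan_mid (a point): Centre of a loose laptop fan, 62 x 62 x 10 mm with a 14 mm wide copper strip sticking out 70 mm, on the near left. Bystander.
- screwdriver_grip (a point): Handle of a loose screwdriver on the near right. Bystander.
- glue: Small white glue bottle, 36 mm diameter, 100 mm tall, standing on the far side; origin under its foot. Bystander.
- screw_cup: Small aluminium bowl, 64 mm across, 35 mm high, on the far side; origin under its foot. Bystander.
There are look-alikes about, which are no part of the job. What is shaped like the part that bears adapter_mid but red is not meant.

How it is judged:
By the outcome, as a careful person would: the job done as asked, in the order asked, and still so for the second after the job is handed in, with the robot touching nothing.
It also fails if it takes over 72 s, if anything falls off the work surface, if the arm or the gripper's body presses on something with over 40 N, if the wrist force passes 120 N, or if a joint passes its speed limit or range.

### The arm

A 7-joint arm with a two-finger parallel gripper is mounted at the origin on the work surface. World frame = base frame: x ahead of the robot, y to its left, z up, the work surface at z = 0. Lengths are in m, angles in rad, forces in N, time in s.
With the tool pointing down it reaches from about 0.425 to 0.925 m from the base axis. Payload 6.8 kg.
Tool frame: the origin (TCP) lies on the centre line of the jaws, within the pads' length; the fingertips stand 14 mm ahead of it and the grasp point (between the pads) lies 5 mm behind it (r.tips_ahead is the distance from the TCP to the fingertips, in m); z points along the fingers, y is the line along which they close (so a half turn about z gives the same grasp; the last joint's range is limited). The gripper opens to 85 mm and grips with 20 to 120 N. Pads are 22 mm wide; open, the fingers measure 114 mm over their backs; the gripper's body (76 mm by 85 mm) begins 54 mm behind the grasp point. The pads swing forward as they close: fully open they stand 13 mm farther back than shut.
Start: joints at [1.131, 0.477, 0.022, 1.555, -0.011, 1.109, -0.083], TCP at [0.22, -0.638, 0.245] pointing down, gripper open.
Joint ranges: [-2.96, 2.96], [-0.34, 2.1], [-1.41, 1.46], [0.24, 2.44], [-1.37, 4.51], [0.17, 1.92], [-2.96, 2.96]. Speed limits (rad/s): [2.39, 2.39, 3.14, 3.14, 3.14, 3.14, 3.14].

### API

Orientations are given as a rotation vector (axis times angle).
In Python, from bench import r, eyes gives the robot as it stands.
- The arm moves only by the tool step_arm, never from a script. Its argument "rows" is a list of rows, each a list of 6 numbers: the shift along the world's x, y, z in units of 60 cm (1.0 is 60 cm), then the turn, a rotation vector about the world's x, y, z in units of pi rad (1.0 is pi rad). In form: [[x, y, z, rx, ry, rz], ...]. A call has 1 to 5 rows; each row is the pose to reach, as a shift and turn from the pose commanded when the call began, turning the shorter way round; what a row does not reach only later rows make up. A row lasts 1/12 s, in which the tool goes at most 41.7 mm and 7.16 degrees, less where a joint would pass 70% of its speed; a pose out of reach is approached as far as the arm can. A call with a number of a shift or a turn outside -1 to 1 is refused whole. A call with a gripper value outside its range is refused whole. "jaw" is the closure, from 0 (fully open) to 1 (shut), set as the call begins (left out, the last holds). The fingers move at their own pace and stop on an object; "squeeze" is the grip in N (left out, the last holds). Time passes only in rows, so rows that repeat a pose let the fingers close. It gives the time, the measured TCP pose, the force, the opening and the grip force at its end, in the units of the state.
- r.get_obs(): the state, without advancing time (a new reading comes with each control period).
- eyes.grab_frame(name): name is "side" or "top" or "wrist"; returns the picture (420x560x3 uint8, red, green, blue); there is no depth.
- eyes.camera_info(name): a dict with "mtx" (3x3 intrinsics, pixels), "extrinsics" (4x4, takes a point from camera to world coordinates); the wrist camera has in their place "tool_from_camera" (4x4, takes a point from camera to tool coordinates, whose origin is the TCP and whose axes are the flange's). Camera axes: x right, y down, z forward; pixel columns grow to the right and rows downward; lengths in m; the calibration is good to about 2 mm. A picture is of the moment at which its call begins: read the wrist's pose just before it. camera_info takes no time and is no camera call.
- r.hand_in(): hands the job in; it is judged then, once.
The state is a dict: "clock": time; "joints": joint angles; "qvel": joint speeds; "tau": joint torques, N m; "tcp_pos": TCP position; "orientation": TCP orientation; "contact_force": force on the tool from outside, world axes, zero at the start; "moment": the same for the moment, N m; "grip_width": finger opening in m; "gripper_force": force on a finger pad.
Only numpy, scipy, OpenCV 4.12 (cv2) and the standard library are available. Lean on these libraries where they do the work, as an engineer would, in place of code of your own. Each camera call takes 0.05 s, during which the arm holds its last target. There are 200 camera calls.

## Working session

There is one attempt and no reset: what is moved stays moved. The work goes in short steps, Python scripts to look and compute and a tool call to move; the robot and the scene stay as the last step left them, time stands still between calls to the robot, and variables do not carry over. Pictures are saved under pics/ and viewed, at most 10 in all, crops included, and the job is handed in when it is done.

Besides the shell and the picture viewer there is one more tool, called after "Request:" as name([rows], argument=value, ...), one row to a line, values as JSON. step_arm: Moves the arm, as the interface text tells. Shifts and turns lie within -1 to 1; 1 stands for 60 cm of shift or pi rad of turn. Its arguments: {"type":"object","properties":{"rows":{"type":"array"},"jaw":{"type":"number"},"squeeze":{"type":"number"}},"required":["rows"]}

```bash
mkdir -p pics; ls; python3 - <<'E'
from bench import r,eyes
import cv2,numpy as np
np.set_printoptions(precision=4,suppress=True)
for n in("top","side"):
    cv2.imwrite(f"pics/{n}0.png",eyes.grab_frame(n)[:,:,::-1]); c=eyes.camera_info(n); print(n,c)
print(eyes.camera_info("wrist"));print(r.get_obs())
E
```

```text
pics
top {'mtx': array([[383.2007,   0.    , 282.1189],
       [  0.    , 383.2007, 209.1699],
       [  0.    ,   0.    ,   1.    ]]), 'extrinsics': array([[ 0.0055, -0.9772,  0.2124,  0.3362],
       [-1.    , -0.0064, -0.0032, -0.0384],
       [ 0.0045, -0.2123, -0.9772,  1.1026],
       [ 0.    ,  0.    ,  0.    ,  1.    ]])}
side {'mtx': array([[503.4305,   0.    , 280.1816],
       [  0.    , 503.4305, 211.0836],
       [  0.    ,   0.    ,   1.    ]]), 'extrinsics': array([[-0.8227, -0.3446,  0.4522,  0.0953],
       [-0.5685,  0.4986, -0.6543,  0.6146],
       [-0.    , -0.7954, -0.6061,  0.7479],
       [ 0.    ,  0.    ,  0.    ,  1.    ]])}
{'mtx': array([[378.1285,   0.    , 282.9192],
       [  0.    , 378.1285, 210.8497],
       [  0.    ,   0.    ,   1.    ]]), 'tool_from_camera': array([[-0.0007, -0.9613, -0.2753,  0.0699],
       [ 1.    , -0.0007,  0.0001,  0.0003],
       [-0.0002, -0.2753,  0.9613, -0.1293],
       [ 0.    ,  0.    ,  0.    ,  1.    ]])}
{'clock': 0.1, 'joints': array([ 1.1309,  0.4777,  0.0223,  1.5564, -0.0115,  1.1093, -0.0831]), 'qvel': array([ 0.0016, -0.001 ,  0.0004, -0.0025,  0.0001,  0.0004, -0.0002]), 'tau': array([  0.0039, -59.776 ,   1.6135, -28.1955,   0.0129,   0.005 ,
         0.    ]), 'tcp_pos': array([ 0.2197, -0.6377,  0.2444]), 'orientation': array([-3.0969, -0.5186,  0.0006]), 'contact_force': array([ 0.1946, -0.4404,  0.8991]), 'moment': array([ 0.0585,  0.0201, -0.0045]), 'gripper_force': 0.0, 'grip_width': 0.08568541608261444}
```

View pics/top0.png

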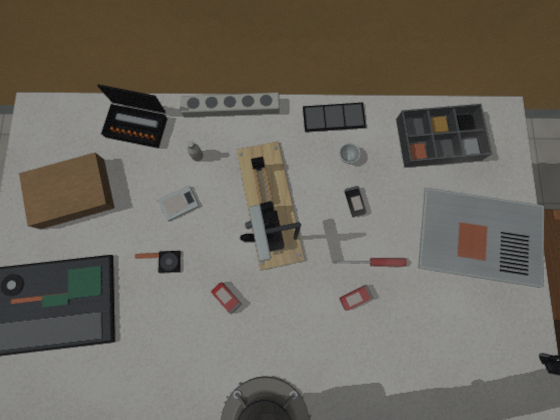

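View pics/side0.png

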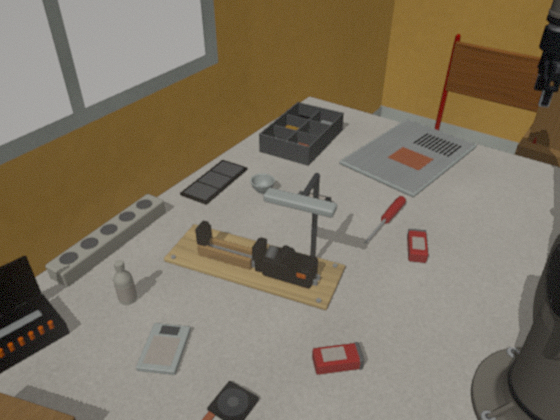

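The top view shows the black adapter with its label at about (355,201). The red look-alikes are at (226,297) and (355,298). The clamp board spans about (238,148) to (303,268), with the sliding jaw at (257,163) and the light bar at (260,232). Next I'll measure the board, adapter and jaw.

```bash
cat > h.py <<'E'
import numpy as np,cv2
from scipy.spatial.transform import Rotation as R
np.set_printoptions(precision=4,suppress=True)
def cast(K,T,uv,z):
    uv=np.atleast_2d(np.float64(uv)); d=np.c_[(uv-K[:2,2])/K[0,0],np.ones(len(uv))]@T[:3,:3].T
    o=T[:3,3]; return o+d*((z-o[2])/d[:,2])[:,None]
def proj(K,T,p):
    q=(np.atleast_2d(p)-T[:3,3])@T[:3,:3]; return q[:,:2]/q[:,2:]*K[0,0]+K[:2,2]
E
python3 - <<'E'
from h import *; from bench import eyes
im=cv2.imread("pics/top0.png"); c=eyes.camera_info("top");K,T=c["mtx"],c["extrinsics"]
hsv=cv2.cvtColor(im,cv2.COLOR_BGR2HSV)
m=np.zeros(im.shape[:2],np.uint8); s=(slice(130,280),slice(225,320))
m[s]=cv2.inRange(hsv,(8,60,70),(30,255,255))[s]
n,l,st,_=cv2.connectedComponentsWithStats(m); print(st[1:][st[1:,4]>30])
p=np.argwhere(m)[:,::-1]; hull=cv2.convexHull(p.astype(np.float32))[:,0]
w=cast(K,T,hull,0.012)[:,:2]; rc=cv2.minAreaRect(w.astype(np.float32)); print("board",rc,cv2.boxPoints(rc))
m2=np.zeros_like(m); s=(slice(182,220),slice(340,372)); m2[s]=(hsv[:,:,2][s]<60)*255
p=np.argwhere(m2)[:,::-1].astype(np.float32); w=cast(K,T,cv2.convexHull(p)[:,0],0.02)[:,:2]
print("adapter",cv2.minAreaRect(w.astype(np.float32)))
a=cv2.resize(im[135:285,220:380],None,fx=5,fy=5,interpolation=cv2.INTER_CUBIC)[:600]
cv2.imwrite("pics/top1.png",cv2.resize(im[135:275,220:380],(800,700),interpolation=cv2.INTER_CUBIC)[:600])
E
```

```text
[[ 237  142   59   84 2516]
 [ 258  171   10   31  110]
 [ 259  228   45   42  823]]
board ((0.5914387106895447, -0.004470713436603546), (0.36627185344696045, 0.12784762680530548), 12.276172637939453) [[ 0.3989  0.0191]
 [ 0.4261 -0.1059]
 [ 0.784  -0.028 ]
 [ 0.7568  0.0969]]
adapter ((0.5948516130447388, -0.253875195980072), (0.07661348581314087, 0.04203309118747711), 14.740986824035645)
```

View pics/top1.png

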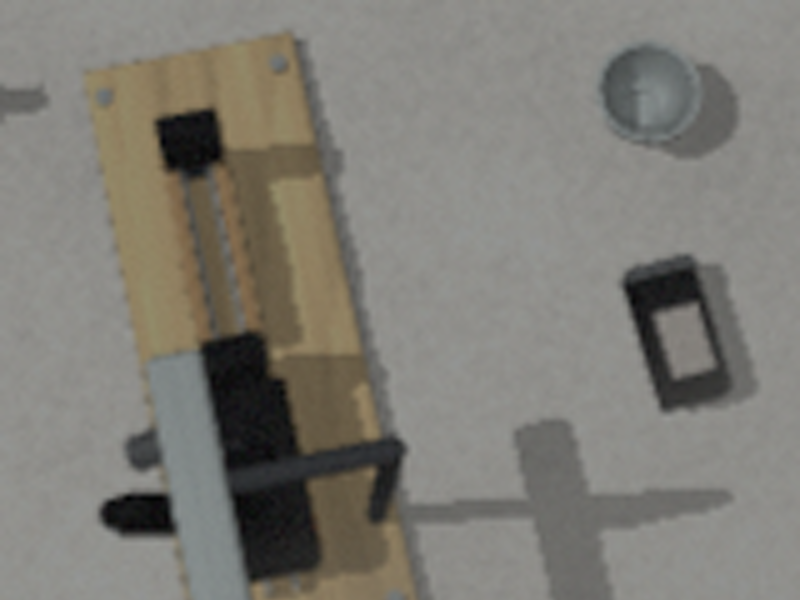

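The crop shows the fixed jaw's far top edge at crop (231,338), the sliding jaw's face bottom at about (195,172) and its top back edge at (187,115). The adapter's end cap is at its far end, at (660,268). The wrist will give me a closer look.

```bash
python3 - <<'E'
from h import *; from bench import eyes,r
c=eyes.camera_info("top");K,T=c["mtx"],c["extrinsics"]
f=lambda u,v,z:cast(K,T,[220+u/5,135+v/5],z)[0]
fj=f(231,338,.082); yh=np.array([np.cos(np.radians(12.28)),np.sin(np.radians(12.28)),0])
print("fj",fj,"rest",fj+.055*yh)
print("sl back",f(187,115,.082),"face bot",f(195,172,.041))
print("bar", f(155,362,.235),f(200,352,.235))
for z in(.028,):print("adapter top corners",f(627,275,z),f(692,258,z),f(730,388,z),f(665,405,z))
print(R.from_rotvec(r.get_obs()["orientation"]).as_matrix())
E
```

```text
fj [0.5761 0.0019 0.082 ] rest [0.6298 0.0136 0.082 ]
sl back [0.7044 0.0284 0.082 ] face bot [0.6844 0.0258 0.041 ]
bar [0.5284 0.0309 0.235 ] [0.5333 0.0101 0.235 ]
adapter top corners [ 0.6279 -0.2254  0.028 ] [ 0.6383 -0.2635  0.028 ] [ 0.5612 -0.2825  0.028 ] [ 0.551  -0.2448  0.028 ]
[[ 0.9454  0.3258 -0.0006]
 [ 0.3258 -0.9454  0.0015]
 [-0.0001 -0.0016 -1.    ]]
```

Request:
step_arm([
  [0.21,0.213,0,0,0,-0.01],
  [0.21,0.213,0,0,0,-0.01],
  [0.21,0.213,0,0,0,-0.01],
  [0.21,0.213,0,0,0,-0.01],
  [0.21,0.213,0,0,0,-0.01],
])

```text
clock: 0.52
tcp_pos: [0.3521, -0.5042, 0.245]
orientation: [-3.101, -0.483, -0.005]
contact_force: [1.8, 0.5, -0.2]
grip_width: 0.0854
gripper_force: 0.0
```

Request:
step_arm([
  [0.21,0.213,0,0,0,-0.01],
  [0.21,0.213,0,0,0,-0.01],
  [0.21,0.213,0,0,0,-0.01],
  [0.21,0.213,0,0,0,-0.01],
  [0.21,0.213,0,0,0,-0.01],
])

```text
clock: 0.93
tcp_pos: [0.4773, -0.3757, 0.2451]
orientation: [-3.108, -0.435, -0.004]
contact_force: [1.3, 1.3, 0.2]
grip_width: 0.0855
gripper_force: 0.0
```

Request:
step_arm([
  [0.205,0.213,-0.03,0,0,-0.01],
  [0.205,0.213,-0.03,0,0,-0.01],
  [0.205,0.213,-0.03,0,0,-0.01],
  [0.205,0.213,-0.03,0,0,-0.01],
  [0.205,0.213,-0.03,0,0,-0.01],
])

```text
clock: 1.35
tcp_pos: [0.5992, -0.2468, 0.2262]
orientation: [-3.113, -0.386, -0.003]
contact_force: [0.2, 1.5, -0.2]
grip_width: 0.0853
gripper_force: 0.0
```

```bash
cat >> h.py <<'E'
def wrist(eyes,r):
    o=r.get_obs(); im=eyes.grab_frame("wrist")[:,:,::-1].copy(); c=eyes.camera_info("wrist")
    T=np.eye(4);T[:3,:3]=R.from_rotvec(o["orientation"]).as_matrix();T[:3,3]=o["tcp_pos"]
    return im,c["mtx"],T@c["tool_from_camera"],o
E
python3 - <<'E'
from h import *; from bench import eyes,r
im,K,T,o=wrist(eyes,r); cv2.imwrite("pics/w1.png",im); np.savez("w1.npz",K=K,T=T); print(o["tcp_pos"],R.from_rotvec(o["orientation"]).as_matrix()[:,0])
print(proj(K,T,[[.5948,-.254,.028]]))
E
```

```text
[ 0.5992 -0.2468  0.2262] [0.9697 0.2442 0.0024]
[[290.2021 192.1081]]
```

View pics/w1.png

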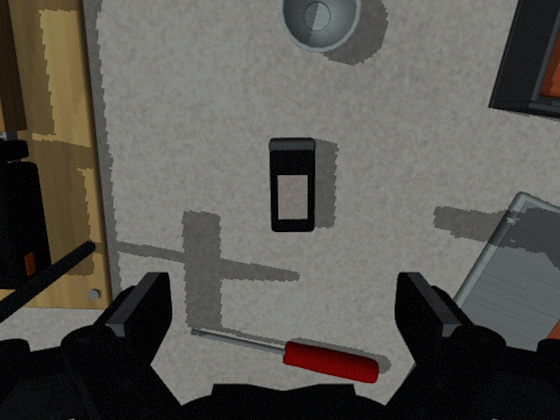

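The wrist view shows the adapter upright in the picture, with its top corners at about (270,138), (314,138), (314,232) and (271,232). It lines up with the tool. The board's edge is on the left, at column 100.

```bash
python3 - <<'E'
from h import *
d=np.load("w1.npz");K,T=d["K"],d["T"]
p=cast(K,T,[[270,138],[314,138],[314,231],[271,232]],.028);print(p,p.mean(0)); a=(p[0]+p[1]-p[2]-p[3])/2;print(np.linalg.norm(a),np.degrees(np.arctan2(a[1],a[0])),np.linalg.norm(p[0]-p[1]))
b=cast(K,T,[[83,0],[108,295]],.012);a=b[0]-b[1];print(b,np.degrees(np.arctan2(a[1],a[0])))
E
```

```text
[[ 0.6365 -0.2255  0.028 ]
 [ 0.6456 -0.2619  0.028 ]
 [ 0.5648 -0.2842  0.028 ]
 [ 0.5542 -0.2463  0.028 ]] [ 0.6003 -0.2545  0.028 ]
0.08431276039922678 14.777199946025771 0.03757194965564293
[[ 0.7058 -0.051   0.012 ]
 [ 0.4431 -0.1031  0.012 ]] 11.232152126082411
```

Request:
step_arm([
  [0.001,-0.013,-0.07,0,0,0.004],
  [0.001,-0.013,-0.14,0,0,0.004],
  [0.001,-0.013,-0.2,0,0,0.004],
  [0.001,-0.013,-0.25,0,0,0.004],
  [0.001,-0.013,-0.28,0,0,0.004],
])

```text
clock: 1.82
tcp_pos: [0.5924, -0.2629, 0.055]
orientation: [-3.115, -0.391, 0.009]
contact_force: [0.2, -0.1, -0.1]
grip_width: 0.0852
gripper_force: 0.0
```

Request:
step_arm([
  [0,0,-0.02,0,0,0],
  [0,0,-0.04,0,0,0],
  [0,0,-0.055,0,0,0],
  [0,0,-0.065,0,0,0],
  [0,0,-0.065,0,0,0],
])

```text
clock: 2.23
tcp_pos: [0.5952, -0.2627, 0.0197]
orientation: [-3.117, -0.392, 0.001]
contact_force: [-0.8, 0.7, -0.2]
grip_width: 0.0855
gripper_force: 0.0
```

Request:
step_arm([
  [0,0,0,0,0,0],
  [0,0,0,0,0,0],
  [0,0,0,0,0,0],
  [0,0,0,0,0,0],
  [0,0,0,0,0,0],
], jaw=1, squeeze=40)

```text
clock: 2.65
tcp_pos: [0.5962, -0.2619, 0.0214]
orientation: [-3.117, -0.393, -0.002]
contact_force: [-1.9, 2.3, 6.3]
grip_width: 0.0391
gripper_force: 42.4
```

Request:
step_arm([
  [0,0,0,0,0,0],
  [0,0,0,0,0,0],
  [0,0,0,0,0,0],
  [0,0,0,0,0,0],
  [0,0,0,0,0,0],
])

```text
clock: 3.07
tcp_pos: [0.5962, -0.2619, 0.0214]
orientation: [-3.117, -0.393, -0.002]
contact_force: [-0.4, 2.5, 6.2]
grip_width: 0.0389
gripper_force: 42.4
```

Request:
step_arm([
  [0,0,0.03,0,0,0],
  [0,0,0.09,0,0,0],
  [0,0,0.16,0,0,0],
  [0,0,0.23,0,0,0],
  [0,0,0.3,0,0,0],
])

```text
clock: 3.48
tcp_pos: [0.5947, -0.2627, 0.2009]
orientation: [-3.117, -0.392, 0.001]
contact_force: [1.7, -0.4, -2.0]
grip_width: 0.0391
gripper_force: 41.3
```

Request:
step_arm([
  [0.01,0.04,0,0,0,0],
  [0.02,0.1,0,0,0,-0.007],
  [0.04,0.16,0,0,0,-0.014],
  [0.055,0.22,0,0,0,-0.014],
  [0.057,0.27,0,0,0,-0.014],
])

```text
clock: 3.9
tcp_pos: [0.6307, -0.0974, 0.1994]
orientation: [-3.124, -0.326, -0.002]
contact_force: [1.0, -0.0, -2.0]
grip_width: 0.0391
gripper_force: 41.3
```

Request:
step_arm([
  [0,0,0,0,0,0],
  [0,0,0,0,0,0],
  [0,0,0,0,0,0],
  [0,0,0,0,0,0],
])

```text
clock: 4.23
tcp_pos: [0.6292, -0.1026, 0.1991]
orientation: [3.124, 0.319, -0.001]
contact_force: [-0.2, -1.0, -2.1]
grip_width: 0.039
gripper_force: 41.3
```

```bash
python3 - <<'E'
from h import *; from bench import eyes,r
im,K,T,o=wrist(eyes,r); cv2.imwrite("pics/w2.png",im); np.savez("w2.npz",K=K,T=T); print(o["tcp_pos"],R.from_rotvec(o["orientation"]).as_matrix(),o["grip_width"])
E
```

```text
[ 0.6292 -0.1026  0.1991] [[ 0.9793  0.2024 -0.0005]
 [ 0.2024 -0.9793 -0.0012]
 [-0.0008  0.0011 -1.    ]] 0.039040403880474896
```

View pics/w2.png

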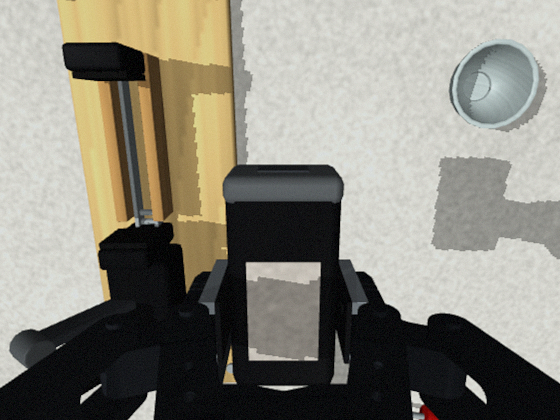

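The held adapter spans rows 170 to 383. The clamp shows on the left: sliding jaw at (105,60), rails at columns 101 to 170, fixed jaw at about (140,240). I'll enlarge that part.

```bash
python3 - <<'E'
import cv2
im=cv2.imread("pics/w2.png")[30:270,50:250]
cv2.imwrite("pics/w2c.png",cv2.convertScaleAbs(cv2.resize(im,None,fx=2.5,fy=2.5,interpolation=cv2.INTER_CUBIC),alpha=1.8,beta=20))
E
```

```text
(no output)
```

View pics/w2c.png

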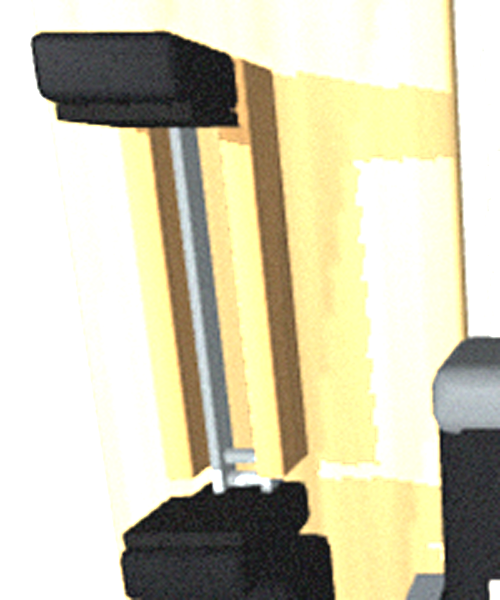

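```bash
python3 - <<'E'
from h import *
d=np.load("w2.npz");K,T=d["K"],d["T"]
g=lambda l,z:cast(K,T,np.array(l)/2.5+[50,30],z)
L=g([(122,130),(165,478)],.04);Rr=g([(245,70),(282,474)],.04)
print(T[:3,3]);print("L",L,"R",Rr)
for q in(L,Rr):a=q[0]-q[1];print(np.degrees(np.arctan2(a[1],a[0])))
B=g([(450,0),(465,330)],.012);a=B[0]-B[1];print("board",np.degrees(np.arctan2(a[1],a[0])),B)
print("fixed face top cand",g([(125,547),(240,545)],.082),g([(125,565),(240,562)],.082))
print("slid near top edge",g([(40,98),(170,98)],.082),g([(58,120),(172,122)],.08),"far",g([(33,35),(170,33)],.084))
A=cast(K,T,[[225,172],[342,172],[335,383],[233,383]],.1991+.0066);print("adapter",A,A.mean(0))
E
```

```text
[ 0.6978 -0.0886  0.3283]
L [[0.6849 0.0441 0.04  ]
 [0.5815 0.0233 0.04  ]] R [[ 0.7082  0.0111  0.04  ]
 [ 0.5904 -0.0132  0.04  ]]
11.408727439141648
11.625074355038775
board 12.272857238029511 [[ 0.7418 -0.0386  0.012 ]
 [ 0.6428 -0.0601  0.012 ]]
fixed face top cand [[ 0.5759  0.0163  0.082 ]
 [ 0.583  -0.0151  0.082 ]] [[ 0.5705  0.0159  0.082 ]
 [ 0.5779 -0.0156  0.082 ]]
slid near top edge [[0.6902 0.045  0.082 ]
 [0.6966 0.0138 0.082 ]] [[0.6858 0.0414 0.08  ]
 [0.6911 0.0137 0.08  ]] far [[0.7042 0.0462 0.084 ]
 [0.7112 0.0142 0.084 ]]
adapter [[ 0.6725 -0.0746  0.2057]
 [ 0.6802 -0.1121  0.2057]
 [ 0.5993 -0.1297  0.2057]
 [ 0.5914 -0.0909  0.2057]] [ 0.6359 -0.1018  0.2057]
```

Request:
step_arm([
  [0,0.04,0,0,0,0.002],
  [-0.002,0.1,0,0,0,0.002],
  [-0.005,0.15,0,0,0,0.002],
  [-0.005,0.185,0,0,0,0.002],
  [-0.005,0.193,0,0,0,0.002],
])

```text
clock: 4.7
tcp_pos: [0.6265, 0.0199, 0.1995]
orientation: [-3.12, -0.34, -0.001]
contact_force: [-0.7, 0.8, -2.0]
grip_width: 0.0391
gripper_force: 41.3
```

Request:
step_arm([
  [0,0,-0.03,0,0,0],
  [0,0,-0.07,0,0,0],
  [0,0,-0.11,0,0,0],
  [0,0,-0.15,0,0,0],
  [0,0,-0.17,0,0,0],
])

```text
clock: 5.12
tcp_pos: [0.6251, 0.013, 0.0944]
orientation: [3.123, 0.329, -0.006]
contact_force: [-0.9, -1.1, -2.5]
grip_width: 0.0393
gripper_force: 41.3
```

Request:
step_arm([
  [0,0,0,0,0,0],
  [0,0,0,0,0,0],
  [0,0,0,0,0,0],
])

```text
clock: 5.37
tcp_pos: [0.6279, 0.0148, 0.0988]
orientation: [3.124, 0.332, 0.004]
contact_force: [-0.2, 0.7, -2.6]
grip_width: 0.0396
gripper_force: 41.3
```

```bash
python3 - <<'E'
from h import *; from bench import eyes,r
im,K,T,o=wrist(eyes,r); cv2.imwrite("pics/w3.png",im); np.savez("w3.npz",K=K,T=T); print(o["tcp_pos"],R.from_rotvec(o["orientation"]).as_matrix()[:,0],o["grip_width"],o["contact_force"])
s=eyes.grab_frame("side")[:,:,::-1];cv2.imwrite("pics/s3.png",s)
a=cv2.resize(s[180:320,150:370],None,fx=2.5,fy=2.5);b=im[:,:]
c=np.zeros((600,800,3),np.uint8);c[:350,:550]=a;c[350:,:333]=cv2.resize(b,(333,250));cv2.imwrite("pics/m3.png",c)
E
```

```text
[0.6279 0.0148 0.0988] [0.9777 0.21   0.0023] 0.039604642562766364 [-0.1717  0.7019 -2.5563]
```

View pics/m3.png

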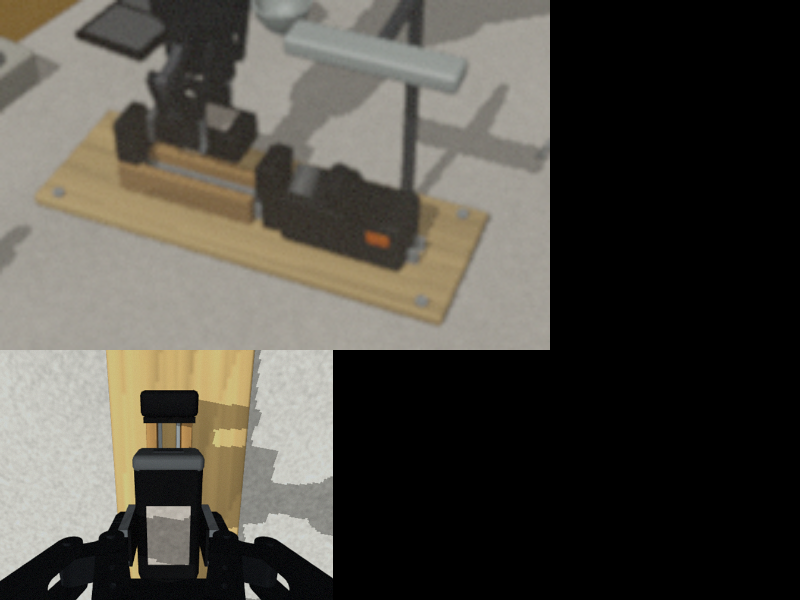

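The lower picture shows the adapter laterally centred on the jaw (columns 168 and 169) and the sliding jaw face clear ahead of it. I'll check the longitudinal gaps.

```bash
python3 - <<'E'
from h import *
d=np.load("w3.npz");K,T=d["K"],d["T"]
f=lambda u,v,z:cast(K,T,[[u*1.682,(v-350)*1.68]],z)[0]
p=(f(141,417,.082)+f(198,417,.082))/2;q=(f(145,422,.08)+f(195,422,.08))/2
a=(f(135,453,.1054)+f(203,453,.1054))/2;b=(f(140,578,.1054)+f(196,578,.1054))/2
y=np.array([.978,.208,0]);x=np.array([.208,-.978,0])
for n,w in zip(("slid top edge","rubber","ad far","ad near"),(p,q,a,b)):print(n,w,"along",(w-[.632,.0143,0])@y,"lat",(w-[.632,.0143,0])@x)
E
```

```text
slid top edge [0.693  0.0276 0.082 ] along 0.0624491965931588 lat -0.00031961748719389646
rubber [0.69   0.0266 0.08  ] along 0.05930108735226607 lat 2.290552392316771e-05
ad far [0.6747 0.0241 0.1054] along 0.043745668163136166 lat -0.0006872717864826641
ad near [0.594  0.0074 0.1054] along -0.03856785847092787 lat -0.0011472485568649936
```

Request:
step_arm([
  [-0.001,0,-0.015,0,0,0],
  [-0.002,0,-0.03,0,0,0],
  [-0.003,0,-0.045,0,0,0],
  [-0.003,0,-0.052,0,0,0],
  [-0.003,0,-0.055,0,0,0],
])

```text
clock: 5.88
tcp_pos: [0.6238, 0.0152, 0.0627]
orientation: [-3.124, -0.333, 0.004]
contact_force: [-0.2, 0.2, -2.4]
grip_width: 0.0386
gripper_force: 41.4
```

Request:
step_arm([
  [0,0,-0.001,0,0,0],
  [0,0,-0.002,0,0,0],
  [0,0,-0.003,0,0,0],
  [0,0,-0.004,0,0,0],
  [0,0,-0.004,0,0,0],
])

```text
clock: 6.3
tcp_pos: [0.6251, 0.0152, 0.0621]
orientation: [3.124, 0.333, 0.001]
contact_force: [1.1, 0.8, -2.3]
grip_width: 0.0389
gripper_force: 41.4
```

Request:
step_arm([
  [0,0,-0.001,0,0,0],
  [0,0,-0.002,0,0,0],
  [0,0,-0.002,0,0,0],
  [0,0,-0.002,0,0,0],
  [0,0,-0.002,0,0,0],
])

```text
clock: 6.72
tcp_pos: [0.6251, 0.0152, 0.0614]
orientation: [3.124, 0.333, 0.001]
contact_force: [-1.4, -0.6, 5.7]
grip_width: 0.0394
gripper_force: 42.3
```

Request:
step_arm([
  [0,0,-0.001,0,0,0],
  [0,0,-0.002,0,0,0],
  [0,0,-0.002,0,0,0],
  [0,0,-0.002,0,0,0],
  [0,0,-0.002,0,0,0],
])

```text
clock: 7.13
tcp_pos: [0.6251, 0.0152, 0.0613]
orientation: [3.124, 0.333, 0.001]
contact_force: [-6.7, -0.8, 15.7]
grip_width: 0.039
gripper_force: 43.5
```

Request:
step_arm([
  [0,0,0.002,0,0,0],
  [0,0,0.002,0,0,0],
])

```text
clock: 7.3
tcp_pos: [0.6252, 0.0152, 0.0614]
orientation: [3.124, 0.333, 0.001]
contact_force: [-3.4, -0.2, 6.9]
grip_width: 0.0392
gripper_force: 42.6
```

Request:
step_arm([
  [0,0,0,0,0,0],
  [0,0,0,0,0,0],
  [0,0,0,0,0,0],
  [0,0,0,0,0,0],
  [0,0,0,0,0,0],
], jaw=0)

```text
clock: 7.72
tcp_pos: [0.6249, 0.0152, 0.0605]
orientation: [-3.124, -0.333, 0.0]
contact_force: [0.2, -0.8, -0.2]
grip_width: 0.0856
gripper_force: 0.0
```

Request:
step_arm([
  [0,0,0.02,0,0,0],
  [0,0,0.06,0,0,0],
  [0,0,0.11,0,0,0],
  [0,0,0.17,0,0,0],
  [0,0,0.23,0,0,0],
])

```text
clock: 8.13
tcp_pos: [0.6244, 0.0152, 0.2007]
orientation: [-3.124, -0.333, 0.001]
contact_force: [1.0, -0.0, -0.4]
grip_width: 0.0857
gripper_force: 0.0
```

Request:
step_arm([
  [0,0.04,0.02,0,0,0],
  [0,0.1,0.03,0,0,0],
  [0,0.16,0.03,0,0,0],
  [0,0.22,0.03,0,0,0],
  [0,0.28,0.03,0,0,0],
])

```text
clock: 8.55
tcp_pos: [0.6248, 0.1847, 0.2182]
orientation: [-3.124, -0.332, -0.002]
contact_force: [1.5, 0.1, -0.0]
grip_width: 0.0854
gripper_force: 0.0
```

Request:
step_arm([
  [-0.03,0.06,0,0,0,0],
  [-0.06,0.11,0,0,0,0],
  [-0.1,0.12,0,0,0,0],
  [-0.1,0.12,0,0,0,0],
  [-0.1,0.12,0,0,0,0],
])

```text
clock: 8.97
tcp_pos: [0.5638, 0.2563, 0.2177]
orientation: [-3.123, -0.338, -0.001]
contact_force: [0.9, -0.5, 1.0]
grip_width: 0.0855
gripper_force: 0.0
```

```bash
python3 - <<'E'
from h import *; from bench import eyes,r
im,K,T,o=wrist(eyes,r); cv2.imwrite("pics/w4.png",im); np.savez("w4.npz",K=K,T=T); print(o["tcp_pos"],o["joints"],R.from_rotvec(o["orientation"]).as_matrix())
t=eyes.grab_frame("top")[:,:,::-1];cv2.imwrite("pics/t4.png",t)
s=eyes.grab_frame("side")[:,:,::-1];cv2.imwrite("pics/s4.png",s)
c=np.zeros((600,800,3),np.uint8);c[:420,:560]=im;c[420:,:300]=cv2.resize(s[200:290,170:320],(300,180));c[350:600,600:]=cv2.resize(t[140:280,220:332],(200,250))
cv2.imwrite("pics/m4.png",c)
E
```

```text
[0.5638 0.2563 0.2177] [-0.3392  0.4252 -0.2492  1.7098  0.1198  1.021  -1.9851] [[ 0.9769  0.2138  0.0005]
 [ 0.2138 -0.9769  0.0002]
 [ 0.0005 -0.0001 -1.    ]]
```

View pics/m4.png

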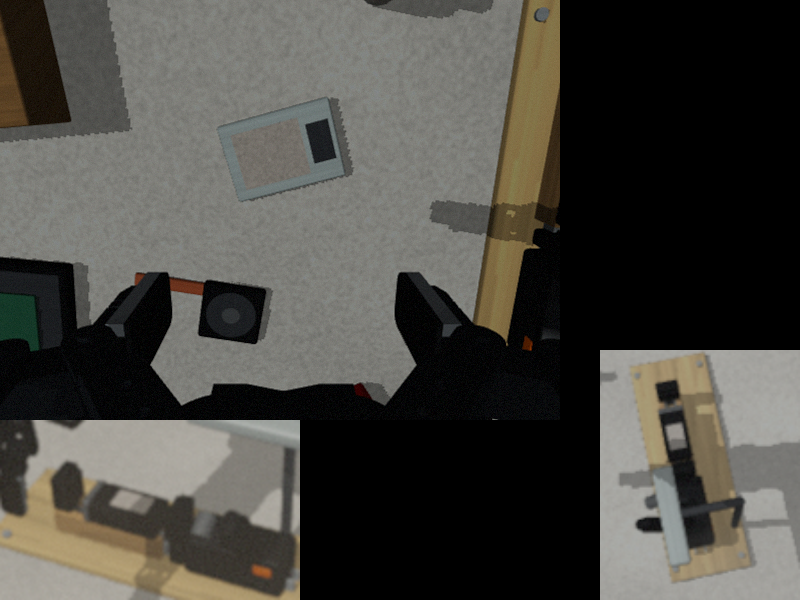

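The adapter lies on the rest between the jaws, released. The trigger pad (grey) shows at side pixel (271.5,252.5) and top pixel (248,225), and the handle tip at top pixel (244,237). I'll triangulate those.

```bash
python3 - <<'E'
from h import *; from bench import eyes
ct,cs=eyes.camera_info("top"),eyes.camera_info("side")
def tri(a,b):
    P=[c["mtx"]@np.linalg.inv(c["extrinsics"])[:3] for c in(ct,cs)]
    X=cv2.triangulatePoints(P[0],P[1],np.float64(a).reshape(2,1),np.float64(b).reshape(2,1)).ravel();X=X[:3]/X[3]
    print("reproj",proj(ct["mtx"],ct["extrinsics"],X),proj(cs["mtx"],cs["extrinsics"],X)); return X
C=np.array([[.208,-.978,0],[.978,.208,0],[0,0,1]]);rest=np.array([.632,.0143,0])
# grey pad blobs
for n in("top","side"):
    im=cv2.imread(f"pics/{n[0]}4.png").astype(int);c=ct if n=="top" else cs
    x0,y0,x1,y1=(240,215,258,245) if n=="top" else (255,235,300,275)
    g=im[y0:y1,x0:x1].mean(2).astype(int);print(n);print(g if n=="top" else g[:, ::1])
X=tri((248,225),(271.5,252.5));print("pad",X,"clamp",C@(X-rest))
E
```

```text
top
[[118 115 117 118 118 119 118 117 109 101 130 152 154 154 151 150 151 155]
 [120 123 133 135 135 136 136 133 133 133 142 153 155 153 151 151 153 153]
 [137 145 162 163 164 164 163 162 163 154 148 152 152 155 153 151 151 154]
 [164 163 164 165 163 162 163 163 162 156 140 144 153 154 154 151 152 154]
 [163 161 163 166 165 162 160 161 161 151 132 139 150 154 155 152 150 153]
 [164 163 167 167 168 161 159 161 158 136 110 129 153 154 155 152 152 152]
 [162 164 168 169 167 160 148 146 124  90  79 116 154 155 154 153 152 151]
 [165 166 167 166 163 136  99  92  68  69  76 114 152 154 153 153 153 152]
 [165 166 165 161 148 111  75  76  77  80  81 108 144 154 156 156 152 151]
 [164 164 163 163 143  97  80  79  80  82  81  95 130 154 155 153 152 152]
 [164 162 162 162 150 108  82  82  80  80  78  81 121 152 156 157 153 151]
 [166 164 162 165 155 116  79  76  76  74  74  71 113 155 156 156 155 152]
 [167 162 162 164 162 139  86  71  68  65  71  80 111 153 156 157 156 152]
 [166 163 163 166 160 149 119  88  80  90 116 122 124 147 156 156 156 153]
 [166 165 166 168 165 163 156 140 129 142 164 
[... 761 characters left out ...]
  62 121 154 156]
 [149 102  75  47  11  24  13  19  20  24  13  16  21  19  41 110 156 156]
 [167 159 137 107  61  57  56  58  60  57  59  58  56  54  67 113 154 158]
 [168 169 168 153 125 121 121 122 123 125 124 121 118 122 122 131 156 156]
 [168 168 168 167 166 164 164 166 167 167 168 164 162 165 160 147 149 156]
 [168 167 167 168 167 165 163 165 166 166 167 167 165 166 161 141 143 156]]
side
[[162 165 165 ... 124 126 126]
 [165 167 168 ... 122 123 126]
 [162 164 159 ... 124 125 124]
 ...
 [104 107 102 ...  72  66  60]
 [109 109 109 ...  96  90  88]
 [110 108 110 ...  92  92 101]]
reproj [[248.0375 225.0804]] [[271.4304 252.4826]]
pad [0.5074 0.047  0.1164] clamp [-0.0579 -0.115   0.1164]
```

```bash
cat > tgt.py <<'E'
from h import *
rest=np.array([.632,.0143,0]);X=np.array([.208,-.978,0]);Y=np.array([.978,.208,0]);Z=np.array([0,0,1.])
C=np.c_[X,Y,Z]; s,c=np.sin(np.radians(35)),np.cos(np.radians(35))
Rt=C@np.array([[-c,0,s],[0,1,0],[-s,0,-c]])
def plan(o,p):
    d=R.from_matrix(Rt)*R.from_rotvec(o["orientation"]).inv()
    print("shift",(p-o["tcp_pos"])/.6,"turn",d.as_rotvec()/np.pi,"deg",np.degrees(d.magnitude()))
E
python3 - <<'E'
from tgt import *; from bench import r
plan(r.get_obs(),np.array([.46,.15,.25]))
E
```

```text
shift [-0.1768 -0.1731  0.0546] turn [-0.1809  0.1176  0.4827] deg 95.16580888176165
```

Request:
step_arm([
  [0,0,0.07,-0.06,0.039,0.161],
  [0,0,0.07,-0.06,0.039,0.161],
  [0,0,0.07,-0.06,0.039,0.161],
  [0,0,0.07,-0.06,0.039,0.161],
  [0,0,0.07,-0.06,0.039,0.161],
])

```text
clock: 9.53
tcp_pos: [0.5659, 0.2549, 0.2587]
orientation: [2.768, 1.049, -0.211]
contact_force: [-0.9, 0.8, -0.6]
grip_width: 0.0856
gripper_force: 0.0
```

Request:
step_arm([
  [-0.06,0,0,-0.06,0.039,0.161],
  [-0.06,0,0,-0.06,0.039,0.161],
  [-0.06,0,0,-0.06,0.039,0.161],
  [-0.06,0,0,-0.06,0.039,0.161],
  [-0.06,0,0,-0.06,0.039,0.161],
])

```text
clock: 9.95
tcp_pos: [0.5293, 0.2552, 0.2584]
orientation: [2.259, 1.623, -0.386]
contact_force: [-0.3, 1.0, 0.6]
grip_width: 0.0855
gripper_force: 0.0
```

Request:
step_arm([
  [-0.1,-0.06,0,-0.06,0.039,0.161],
  [-0.1,-0.06,0,-0.06,0.039,0.161],
  [-0.1,-0.06,0,-0.06,0.039,0.161],
  [-0.1,-0.06,0,-0.06,0.039,0.161],
  [-0.1,-0.06,0,-0.06,0.039,0.161],
])

```text
clock: 10.37
tcp_pos: [0.4689, 0.2188, 0.2587]
orientation: [1.64, 2.043, -0.522]
contact_force: [-0.8, 0.1, 0.0]
grip_width: 0.0854
gripper_force: 0.0
```

```bash
python3 - <<'E'
from tgt import *; from bench import r
o=r.get_obs();print(o["joints"],o["contact_force"]);plan(o,np.array([.47,.102,.2165]))
E
```

```text
[-0.4827  0.4146 -0.468   1.7962  0.6203  1.4677 -0.963 ] [-0.7727  0.0634  0.0453]
shift [ 0.0018 -0.1947 -0.0703] turn [ 0.0002 -0.0013 -0.0022] deg 0.46999327124025586
```

Orientation reached. Going to the standoff and looking.

Request:
step_arm([
  [0,-0.05,-0.03,0,0,-0.002],
  [0,-0.1,-0.06,0,0,-0.002],
  [0,-0.15,-0.07,0,0,-0.002],
  [0,-0.185,-0.07,0,0,-0.002],
  [0,-0.195,-0.07,0,0,-0.002],
])

```text
clock: 10.78
tcp_pos: [0.469, 0.0967, 0.2165]
orientation: [1.66, 2.028, -0.528]
contact_force: [-0.4, -0.7, -0.0]
grip_width: 0.0853
gripper_force: 0.0
```

Request:
step_arm([
  [0,0,0,0,0,0],
  [0,0,0,0,0,0],
  [0,0,0,0,0,0],
])

```text
clock: 11.03
tcp_pos: [0.4695, 0.1038, 0.217]
orientation: [1.654, 2.036, -0.519]
contact_force: [0.4, 0.9, 0.3]
grip_width: 0.0855
gripper_force: 0.0
```

```bash
python3 - <<'E'
from tgt import *; from bench import r,eyes
im,K,T,o=wrist(eyes,r);cv2.imwrite("pics/w5.png",cv2.convertScaleAbs(im,alpha=1.6,beta=15));np.savez("w5.npz",K=K,T=T)
print(o["tcp_pos"],o["joints"],o["contact_force"]);g=rest+C@np.array([-.045,-.14,.11]);print(proj(K,T,[g,g+.025*Y,g-.009*Y,g+.035*Y,g-.017*Y]))
E
```

```text
[0.4695 0.1038 0.217 ] [-0.3418  0.352  -0.4223  1.993   0.6802  1.2763 -0.9149] [0.3504 0.9489 0.3285]
[[283.9417 205.7328]
 [318.9821 205.6606]
 [271.3331 205.7587]
 [333.005  205.6317]
 [260.128  205.7818]]
```

View pics/w5.png

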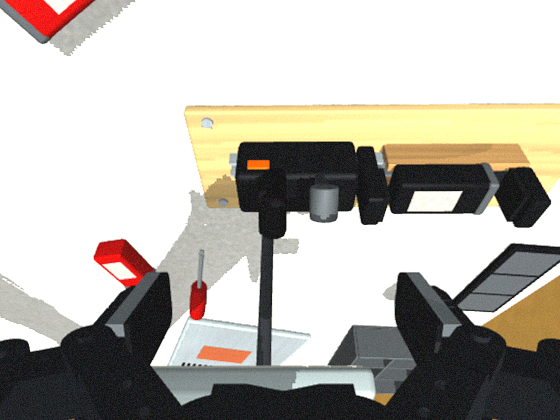

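The wrist sees the handle at columns 259 to 286 with its tip edge at row 236. The trigger pad is at columns 310 to 338, rows 183 to 220. I'll work out the grip offset from these.

```bash
python3 - <<'E'
from tgt import *; from bench import r
d=np.load("w5.npz");K,T=d["K"],d["T"];o=r.get_obs();Rw=R.from_rotvec(o["orientation"]).as_matrix()
def at(u,v,z):
    q=np.array([(u-K[0,2])/K[0,0]*z,(v-K[1,2])/K[0,0]*z,z]);return T[:3,:3]@q+T[:3,3]
for n,a in(("tip edge",(272.5,236,.224)),("tip edge+",(272.5,236,.234)),("pad",(324,201,.26)),("pad+",(324,201,.27))):
    p=at(*a);print(n,p,"clamp",C.T@(p-rest),"tool",Rw.T@(p-o["tcp_pos"]))
print("top-cam tip ray z .13-.16")
from bench import eyes
c=eyes.camera_info("top")
for z in(.13,.145,.16):
    p=cast(c["mtx"],c["extrinsics"],[240.5,237.3],z)[0];print("clamp",C.T@(p-rest),"tool",Rw.T@(p-o["tcp_pos"]))
for z in(.105,.115,.125):
    p=cast(c["mtx"],c["extrinsics"],[246,225],z)[0];print("pad end clamp",C.T@(p-rest),"tool",Rw.T@(p-o["tcp_pos"]))
E
```

```text
tip edge [0.4741 0.0511 0.1534] clamp [-0.0688 -0.1467  0.1534] tool [-0.007  -0.0061  0.0822]
tip edge+ [0.4755 0.043  0.1476] clamp [-0.0606 -0.147   0.1476] tool [-0.0104 -0.0064  0.0917]
pad [0.5107 0.0442 0.1138] clamp [-0.0545 -0.1124  0.1138] tool [0.0039 0.0283 0.1228]
pad+ [0.5133 0.037  0.1073] clamp [-0.0469 -0.1114  0.1073] tool [0.0014 0.0294 0.1325]
top-cam tip ray z .13-.16
clamp [-0.0819 -0.1448  0.13  ] tool [ 0.0172 -0.0042  0.0939]
clamp [-0.0808 -0.1472  0.145 ] tool [ 0.0077 -0.0066  0.0822]
clamp [-0.0797 -0.1496  0.16  ] tool [-0.0018 -0.009   0.0706]
pad end clamp [-0.0637 -0.1116  0.105 ] tool [0.0165 0.0291 0.1248]
pad end clamp [-0.0632 -0.1135  0.115 ] tool [0.0104 0.0272 0.1169]
pad end clamp [-0.0626 -0.1154  0.125 ] tool [0.0042 0.0253 0.109 ]
```

```bash
python3 - <<'E'
from tgt import *; from bench import r
o=r.get_obs();Rw=R.from_rotvec(o["orientation"]).as_matrix()
for v in((.002,.005,.08),(.002,.005,.125),(0,0,.01),(0,.01,0)):print(v,Rw@np.array(v)/.6)
E
```

```text
(0.002, 0.005, 0.08) [ 0.0231 -0.0701 -0.1114]
(0.002, 0.005, 0.125) [ 0.0319 -0.112  -0.173 ]
(0, 0, 0.01) [ 0.0019 -0.0093 -0.0137]
(0, 0.01, 0) [ 0.0163  0.0034 -0.    ]
```

Request:
step_arm([
  [0.012,-0.015,-0.025,0,0,0],
  [0.017,-0.035,-0.055,0,0,0],
  [0.02,-0.055,-0.085,0,0,0],
  [0.023,-0.067,-0.107,0,0,0],
  [0.023,-0.07,-0.111,0,0,0],
])

```text
clock: 11.5
tcp_pos: [0.4821, 0.0595, 0.1482]
orientation: [1.653, 2.036, -0.526]
contact_force: [-0.8, 0.3, -0.4]
grip_width: 0.0853
gripper_force: 0.0
```

Request:
step_arm([
  [0.002,-0.01,-0.015,0,0,0],
  [0.004,-0.02,-0.03,0,0,0],
  [0.006,-0.03,-0.045,0,0,0],
  [0.009,-0.042,-0.062,0,0,0],
  [0.009,-0.042,-0.062,0,0,0],
])

```text
clock: 11.92
tcp_pos: [0.4874, 0.0329, 0.1113]
orientation: [1.655, 2.034, -0.526]
contact_force: [-1.4, -0.9, 0.1]
grip_width: 0.0852
gripper_force: 0.0
```

Request:
step_arm([
  [0,0,0,0,0,0],
  [0,0,0,0,0,0],
  [0,0,0,0,0,0],
])

```text
clock: 12.17
tcp_pos: [0.4884, 0.0356, 0.1133]
orientation: [1.653, 2.035, -0.52]
contact_force: [-0.0, 1.4, -1.0]
grip_width: 0.0854
gripper_force: 0.0
```

```bash
python3 - <<'E'
from tgt import *; from bench import r,eyes
im,K,T,o=wrist(eyes,r);cv2.imwrite("pics/w6.png",cv2.convertScaleAbs(im,alpha=1.6,beta=15));np.savez("w6.npz",K=K,T=T)
print(o["tcp_pos"],o["contact_force"])
s=eyes.grab_frame("side")[:,:,::-1];cv2.imwrite("pics/s6.png",s)
d=np.load("w5.npz");Rw=d["T"][:3,:3]@np.linalg.inv(eyes.camera_info("wrist")["tool_from_camera"][:3,:3])
print("tool shift",Rw.T@(o["tcp_pos"]-[.4695,.1038,.217]))
# measure columns of pad (grey) and handle in w6: mean brightness profile
g=cv2.cvtColor(im,cv2.COLOR_BGR2GRAY)
for v in range(170,300,16):print(v,g[v,170:400:5])
E
```

```text
[0.4884 0.0356 0.1133] [-0.0471  1.4461 -0.971 ]
tool shift [0.0012 0.0046 0.1255]
170 [202 207 205 205 206 204 207 209   7  14  13  17  11  21  15   5  12  17
  15  18  10  18  17  17  13  12  15  17  17  13  13  11  18  11  16   8
  14   8  18  17  15  15  12 210 151 127]
186 [191 199 197 199 196 144 141   3  14  13  10  20  13  18  10  10  16  15
  12  14  14  20  18  17  17  11  18   8  12  14  19  16  14  14   4  15
  21  15  19  10  19  22  17  15  13   7]
202 [199 198 200 198 134 129  88  10   9  15 107 110 112 116 111 114 112  15
   9  17  17  15  12   4  10  11  16  17  15  11  17  19  12  13  12  12
  14  17  16  16  14  14  14  13  18  11]
218 [132 202 136 131 132 129  10  15  11  11   0  11   8  11  14  12   7  11
   2   3  13  12   7  11  23  15  15  21  24  28  25  28  25  23  24  25
  21  23  24  28  24  23  31  28  20  15]
234 [120 124 116 116 121 120 122  17  12  11   7  13  12  15   9  14   3   7
   0   9  14   6  13   7   9  13  11   4   6   3   3  19  19  24  23  26
  11  11  12  17  18  20  22  18  19   5]
250 [152 126 136 138 132 129 130 127   8  13  12  18  10   4   7   8  12  12
  11   5   6   0  14  12  16  11  10  17  13  18  16  25  27  27  26  23
  25   4  16  18   6   6  10   3  12  10]
266 [158 157 158 152 158 155 156 152 146   8   5   9   2   7  15   6   1   1
  10  12   4   3   7  13  13  15  18  17  12   9  34  39  42  47  48  43
  41  47  48  44  47   9 175 231 169  15]
282 [133 154 155 160 155 152 155 153 160 152   4  14  12   3   0   8   8   6
   5   6   6  13 229 230 231 235 227 225 228 231  55  56  58  65  70  64
  65  60  62  54  48 229 224 228 230   0]
298 [  5 155 156 148 156 160 161 159 158 165  10  15  12   9  12   6  11   3
   7   0   8   5 154 155 151 152 224 228 222 227  30  52  65  72  62  66
  67  66  65  53  44 231 227 224 230 166]
```

Centred: the pad is at +24 mm and the handle at -9 mm from the tool axis, matching the grip point. First squeeze.

Request:
step_arm([
  [0,0,0,0,0,0],
  [0,0,0,0,0,0],
  [0,0,0,0,0,0],
  [0,0,0,0,0,0],
  [0,0,0,0,0,0],
], jaw=1, squeeze=33)

```text
clock: 12.68
tcp_pos: [0.4864, 0.0371, 0.1149]
orientation: [1.653, 2.035, -0.524]
contact_force: [-20.6, 9.3, 28.3]
grip_width: 0.0329
gripper_force: 36.2
```

Request:
step_arm([
  [0,0,0,0,0,0],
  [0,0,0,0,0,0],
  [0,0,0,0,0,0],
  [0,0,0,0,0,0],
  [0,0,0,0,0,0],
])

```text
clock: 13.1
tcp_pos: [0.4864, 0.037, 0.1149]
orientation: [1.652, 2.035, -0.523]
contact_force: [-16.5, 9.6, 25.9]
grip_width: 0.0331
gripper_force: 34.5
```

Request:
step_arm([
  [-0.002,0,0,0,0,0],
  [-0.002,0,0,0,0,0],
  [-0.002,0,0,0,0,0],
  [-0.002,0,0,0,0,0],
  [-0.002,0,0,0,0,0],
], jaw=0)

```text
clock: 13.52
tcp_pos: [0.4866, 0.0346, 0.1127]
orientation: [1.654, 2.034, -0.523]
contact_force: [-1.0, 1.3, -0.4]
grip_width: 0.0852
gripper_force: 0.0
```

Request:
step_arm([
  [0,0,0,0,0,0],
  [0,0,0,0,0,0],
  [0,0,0,0,0,0],
])

```text
clock: 13.77
tcp_pos: [0.4868, 0.0348, 0.1128]
orientation: [1.654, 2.035, -0.522]
contact_force: [-0.0, -0.4, -0.6]
grip_width: 0.0855
gripper_force: 0.0
```

```bash
python3 - <<'E'
from h import *; from bench import r,eyes
s=eyes.grab_frame("side")[:,:,::-1];cv2.imwrite("pics/s7.png",s)
im,K,T,o=wrist(eyes,r);cv2.imwrite("pics/w7.png",cv2.convertScaleAbs(im,alpha=1.6,beta=15))
# sliding-jaw shift in side view by template match + adapter; pad columns in wrist
a=cv2.imread("pics/s4.png");t=a[222:250,192:214]
for n in("s4","s6","s7"):
    b=cv2.imread(f"pics/{n}.png")[210:300,180:260];m=cv2.matchTemplate(b,t,cv2.TM_CCOEFF_NORMED);print(n,cv2.minMaxLoc(m)[1::2])
g=cv2.cvtColor(im,cv2.COLOR_BGR2GRAY);print(g[290,170:400:5]);print(o["tcp_pos"],o["contact_force"],o["grip_width"])
E
```

```text
s4 (1.0, (12, 12))
s6 (0.9911915063858032, (12, 12))
s7 (0.7886317372322083, (20, 14))
[ 91 150 162 152 158 150 152 152 157 151 160  13  16   8  19   9   5  11
   6   5   6   9  11 159 156 157 196 225 229 229 227  35  54  61  63  64
  65  64  57  58  55  46 228 224 223 201]
[0.4868 0.0349 0.1128] [0.0564 0.8655 1.0152] 0.08561819831825092
```

The jaw advanced one stroke and the trigger returned. Second squeeze, release, third squeeze.

Request:
step_arm([
  [0,0,0,0,0,0],
  [0,0,0,0,0,0],
  [0,0,0,0,0,0],
  [0,0,0,0,0,0],
  [0,0,0,0,0,0],
], jaw=1)

```text
clock: 14.28
tcp_pos: [0.4884, 0.0376, 0.1153]
orientation: [1.651, 2.034, -0.516]
contact_force: [-6.0, 7.6, 22.5]
grip_width: 0.0375
gripper_force: 30.9
```

Request:
step_arm([
  [0,0,0,0,0,0],
  [0,0,0,0,0,0],
  [0,0,0,0,0,0],
  [0,0,0,0,0,0],
  [0,0,0,0,0,0],
])

```text
clock: 14.7
tcp_pos: [0.4882, 0.0376, 0.1154]
orientation: [1.651, 2.035, -0.516]
contact_force: [-5.1, 8.2, 21.9]
grip_width: 0.037
gripper_force: 30.3
```

Request:
step_arm([
  [0,0,0,0,0,0],
  [0,0,0,0,0,0],
  [0,0,0,0,0,0],
  [0,0,0,0,0,0],
  [0,0,0,0,0,0],
], jaw=0)

```text
clock: 15.12
tcp_pos: [0.4862, 0.0345, 0.1125]
orientation: [1.654, 2.035, -0.524]
contact_force: [0.1, -0.5, 0.2]
grip_width: 0.0855
gripper_force: 0.0
```

Request:
step_arm([
  [0,0,0,0,0,0],
  [0,0,0,0,0,0],
  [0,0,0,0,0,0],
])

```text
clock: 15.37
tcp_pos: [0.4867, 0.0348, 0.1128]
orientation: [1.654, 2.035, -0.522]
contact_force: [0.1, 0.8, -0.2]
grip_width: 0.0857
gripper_force: 0.0
```

Request:
step_arm([
  [0,0,0,0,0,0],
  [0,0,0,0,0,0],
  [0,0,0,0,0,0],
  [0,0,0,0,0,0],
  [0,0,0,0,0,0],
], jaw=1)

```text
clock: 15.78
tcp_pos: [0.4915, 0.038, 0.115]
orientation: [1.65, 2.034, -0.508]
contact_force: [6.6, 3.8, 9.9]
grip_width: 0.0433
gripper_force: 32.1
```

Request:
step_arm([
  [0,0,0,0,0,0],
  [0,0,0,0,0,0],
  [0,0,0,0,0,0],
  [0,0,0,0,0,0],
  [0,0,0,0,0,0],
])

```text
clock: 16.2
tcp_pos: [0.4913, 0.038, 0.1151]
orientation: [1.65, 2.034, -0.509]
contact_force: [7.6, 5.2, 9.8]
grip_width: 0.0433
gripper_force: 33.1
```

Request:
step_arm([
  [0.007,0.001,0,0,0,0],
  [0.007,0.001,0,0,0,0],
  [0.007,0.001,0,0,0,0],
  [0.007,0.001,0,0,0,0],
  [0.007,0.001,0,0,0,0],
], jaw=0)

```text
clock: 16.62
tcp_pos: [0.4903, 0.0351, 0.1126]
orientation: [1.654, 2.035, -0.524]
contact_force: [-1.3, 0.0, 0.3]
grip_width: 0.0858
gripper_force: 0.0
```

Request:
step_arm([
  [0,0,0,0,0,0],
  [0,0,0,0,0,0],
  [0,0,0,0,0,0],
])

```text
clock: 16.87
tcp_pos: [0.4909, 0.0355, 0.1128]
orientation: [1.654, 2.035, -0.522]
contact_force: [0.7, -0.8, -0.8]
grip_width: 0.0855
gripper_force: 0.0
```

Request:
step_arm([
  [0,0,0,0,0,0],
  [0,0,0,0,0,0],
  [0,0,0,0,0,0],
  [0,0,0,0,0,0],
  [0,0,0,0,0,0],
], jaw=1)

```text
clock: 17.28
tcp_pos: [0.4919, 0.0369, 0.1138]
orientation: [1.651, 2.035, -0.518]
contact_force: [-3.4, 0.8, 8.7]
grip_width: 0.0442
gripper_force: 25.4
```

Request:
step_arm([
  [0,0,0,0,0,0],
  [0,0,0,0,0,0],
  [0,0,0,0,0,0],
  [0,0,0,0,0,0],
  [0,0,0,0,0,0],
])

```text
clock: 17.7
tcp_pos: [0.4917, 0.0368, 0.1139]
orientation: [1.651, 2.035, -0.518]
contact_force: [-4.4, 2.1, 8.2]
grip_width: 0.0438
gripper_force: 25.9
```

Request:
step_arm([
  [0,0,0,0,0,0],
  [0,0,0,0,0,0],
  [0,0,0,0,0,0],
  [0,0,0,0,0,0],
  [0,0,0,0,0,0],
], jaw=0)

```text
clock: 18.12
tcp_pos: [0.4906, 0.0353, 0.1126]
orientation: [1.654, 2.035, -0.523]
contact_force: [0.3, 0.4, 0.3]
grip_width: 0.0855
gripper_force: 0.0
```

Request:
step_arm([
  [0,0,0,0,0,0],
  [0,0,0,0,0,0],
  [0,0,0,0,0,0],
])

```text
clock: 18.37
tcp_pos: [0.491, 0.0355, 0.1128]
orientation: [1.654, 2.035, -0.522]
contact_force: [0.8, 0.4, -0.4]
grip_width: 0.0858
gripper_force: 0.0
```

The stop repeats at 43–44 mm with no further advance, so the grip is firm. Withdrawing along the lean, then a check.

Request:
step_arm([
  [-0.004,0.019,0.028,0,0,0],
  [-0.009,0.045,0.066,0,0,0],
  [-0.015,0.075,0.11,0,0,0],
  [-0.021,0.103,0.151,0,0,0],
  [-0.025,0.121,0.178,0,0,0],
])

```text
clock: 18.78
tcp_pos: [0.4762, 0.1105, 0.2219]
orientation: [1.653, 2.036, -0.517]
contact_force: [0.2, 0.0, 0.2]
grip_width: 0.0853
gripper_force: 0.0
```

Request:
step_arm([
  [0,0.04,0.02,0,0,0],
  [0,0.09,0.04,0,0,0],
  [0,0.14,0.05,0,0,0],
  [0,0.19,0.05,0,0,0],
  [0,0.22,0.05,0,0,0],
])

```text
clock: 19.2
tcp_pos: [0.4757, 0.2438, 0.2501]
orientation: [1.652, 2.038, -0.518]
contact_force: [-0.1, -1.2, -0.2]
grip_width: 0.0853
gripper_force: 0.0
```

Request:
step_arm([
  [0,0,0,0,0,0],
  [0,0,0,0,0,0],
  [0,0,0,0,0,0],
  [0,0,0,0,0,0],
])

```text
clock: 19.53
tcp_pos: [0.4762, 0.2387, 0.2497]
orientation: [1.655, 2.033, -0.524]
contact_force: [0.5, -0.4, 0.2]
grip_width: 0.0856
gripper_force: 0.0
```

```bash
python3 - <<'E'
from h import *; from bench import r,eyes
im,K,T,o=wrist(eyes,r);s=eyes.grab_frame("side")[:,:,::-1];t=eyes.grab_frame("top")[:,:,::-1]
c=np.zeros((600,800,3),np.uint8);c[:315,:420]=cv2.resize(cv2.convertScaleAbs(im,alpha=1.5,beta=10),(420,315))
c[:300,425:]=cv2.resize(cv2.convertScaleAbs(s[190:310,150:300],alpha=1.4,beta=10),(375,300))
c[320:,:370]=cv2.resize(t,(370,280));c[305:600,425:]=cv2.resize(t[140:280,210:388],(375,295));cv2.imwrite("pics/m8.png",c)
a=cv2.imread("pics/top0.png");d=cv2.absdiff(a,t).max(2)>40
print([ (x,d[y0:y1,x0:x1].sum()) for x,(x0,y0,x1,y1) in dict(disk=(155,180,205,225),fan=(130,245,185,278),drv=(340,250,412,275),glue=(185,138,207,165),cup=(335,138,365,170),red1=(205,278,245,318),red2=(335,280,375,315)).items()],o["contact_force"])
E
```

```text
[('disk', np.int64(12)), ('fan', np.int64(388)), ('drv', np.int64(0)), ('glue', np.int64(0)), ('cup', np.int64(0)), ('red1', np.int64(0)), ('red2', np.int64(0))] [ 0.4656 -0.4263  0.2407]
```

View pics/m8.png

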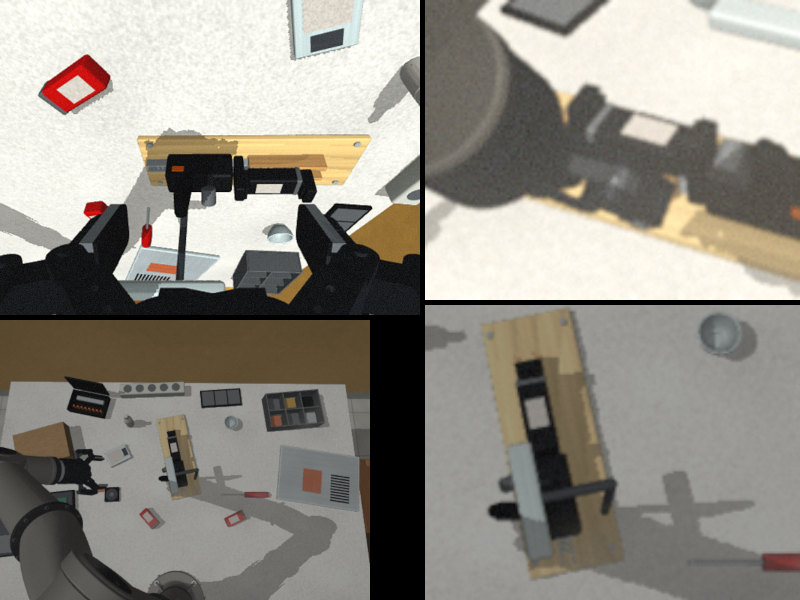

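The adapter is held end to end between both jaws on the rest, with the trigger let go. The bystanders show no change, except the fan, which the arm now partly hides in the top view. Handing in.

```bash
python3 -c "
from bench import r
print(r.hand_in())"
```

```text
the job is handed in; nothing more can be done
None
```

I laid the adapter flat on the rest, let go of it, and squeezed the trigger four times until the jaws gripped it firmly; the trigger is let go and the job is handed in at about 20 s, with no verdict returned.

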